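# Clamp a valve body by its hex in the cam-lever vise

## Task

Lift the hex-footed valve body off its pin on the slanted drain rack and stand it upright on the bed of the cam-lever vise, about the middle of the jaws' width, turned so that two opposite hex flats face the jaws squarely; set it down gently, do not drop it. Then swing the vise's lever round firmly until the body is clamped tight by its flats, and let go. Leave the other parts and tools where they are.

Things in the scene. Friction and masses are not known exactly. Their poses are not given: they have to be found in the camera images.
- valve_mid (a point): Steel valve body, 0.45 kg, 110 mm high, over one of the rack's 3 pins (pin and turn vary). Point: its centre. z: up its axis, foot to cap; x: square to one pair of hex flats (others at 60, 120 deg). Hex foot 50 mm across flats, 45 high, bored 30 mm wide, 45 deep; collar 45 mm dia, 7 high; round neck 34 mm dia, 58 high, the last 22 mm a black cap. Grip the neck.
- rack: Fixed drain rack: steel plate 94 x 300 mm, tilted 35 deg, with 3 pins 24 mm thick, 35 high, square to it at y = -92, 0, 92 mm. Origin: centre of the plate's top face, 66 mm above the bench. z: along the pins, leaning 35 deg from vertical towards the robot; y: level, along the pins. Other pins carry a round sleeve 48 mm dia, 52 high, and a flanged bush 68 mm dia, 40 high: not wanted.
- vise_bed (a point): Grey cam-lever vise, fixed. Point on its flat bed, 40 mm above the bench, at mid jaw width, 25 mm from the fixed jaw: the foot's centre when clamped. z up; x square to the jaws, towards the fixed jaw; y along them. Jaws 110 mm wide, 42 mm higher than the bed. Fixed face at x = 25 mm; moving face at -32 mm with the lever at 0 (gap 57 mm).
- jaw_face (a point): Centre of the moving jaw's steel face, 21 mm above the bed; axes as vise_bed. The lever drives it along x. The closing jaws push the foot along the bed and square up its last few degrees, no more: a foot turned further off jams on its corners.
- lever (a joint): Angle of the vise's lever: 0 open, growing counter-clockwise seen from above; stop at 0.90 rad when empty. A cam advances the jaw 8.9 mm per rad: with the valve body between, flats square, the lever comes up hard at about 0.79 rad, and a firm push there (5 to 15 N at the knob) clamps it. It starts within 0.1 of open, stays where left and takes 2 to 3 N to swing.
- lever_pivot (a point): On the lever's upright hinge axis, 90 mm above the bench, at the vise's tail, 155 mm behind vise_bed along its x.
- lever_knob (a point): Centre of the black ball knob, 36 mm dia, at the lever's end: 130 mm from the hinge axis, 126 mm above the bench. Under it a stem 18 mm thick meets the lever bar, 14 mm thick, level for its inner 95 mm at 90 mm above the bench. Push it sideways or pinch it from above.

How it is judged:
By the outcome, as a careful person would: the job done as asked, in the order asked, and still so for the second after the job is handed in, with the robot touching nothing.
It also fails if it takes over 61 s, if anything falls off the work surface, if the arm or the gripper's body presses on something with over 40 N, if the wrist force passes 120 N, or if a joint passes its speed limit or range.

## Robot

A 6-joint arm with a two-finger parallel gripper is mounted at the origin on the work surface. World frame = base frame: x ahead of the robot, y to its left, z up, the work surface at z = 0. Lengths are in m, angles in rad, forces in N, time in s.
With the tool pointing down it reaches from about 0.275 to 0.875 m from the base axis. Payload 12.5 kg.
Tool frame: the origin (TCP) lies on the centre line of the jaws, within the pads' length; the fingertips stand r.finger_overhang ahead of it and the grasp point (between the pads) lies 3 mm ahead of it (r.finger_overhang is the distance from the TCP to the fingertips, in m); z points along the fingers, y is the line along which they close (so a half turn about z gives the same grasp; the last joint's range is limited). The gripper opens to 85 mm and grips with 20 to 120 N. Pads are 22 mm wide; open, the fingers measure 114 mm over their backs; the gripper's body (76 mm by 85 mm) begins 54 mm behind the grasp point. The pads swing forward as they close: fully open they stand 13 mm farther back than shut.
Start: joints at [-1.269, 0.351, 1.652, -0, 1.139, -0.085], TCP at [0.207, -0.509, 0.253] pointing down, gripper open.
Joint ranges: [-2.75, 2.75], [-0.79, 2.1], [0.01, 2.65], [-1.57, 4.71], [0.07, 3.14], [-2.87, 2.87]. Speed limits (rad/s): [2.22, 2.22, 2.79, 3.14, 3.14, 3.14].

## Interface

Orientations are given as a unit quaternion [x, y, z, w].
In Python, from cell import r, optics gives the robot as it stands. The module is installed in compiled form; this text tells all that it offers. Calls block until the motion is done:
- r.move_to(position, orientation): joint-space move of the TCP to a pose.
- r.move_linear(position, rot=None, vel=0.15): straight line of the TCP; rot=None keeps the orientation; vel is the mean speed in m/s.
- r.set_joints(angles): joint-space move.
- r.set_gripper(opening, squeeze=None): opening from 0.0 (shut) to 1.0 (fully open); squeeze is the grip in N (None keeps the last); returns when the fingers have stopped.
- r.sleep(seconds).
- r.inverse_kinematics(position, orientation): joint angles nearest the present ones, or None.
- optics.get_image(name): name is "scene" or "top" or "wrist"; returns a dict with "pixels" (384x512x3 uint8, red, green, blue), "depth" (384x512 float32, m along the optical axis (not along the pixel's ray), 0 where there is no reading), "fx", "fy", "cx", "cy" (pixels), "camera_from_world" (4x4, takes a point from world to camera coordinates); the wrist camera has in their place "mount" (4x4, takes a point from camera to tool coordinates, whose origin is the TCP and whose axes are the flange's). Camera axes: x right, y down, z forward; pixel columns grow to the right and rows downward; lengths in m; the calibration is good to about 2 mm. A picture is of the moment at which its call begins: read the wrist's pose just before it.
A pose or a line that the arm cannot do raises r.PlanningError and nothing moves.
- r.hand_in(): hands the job in; it is judged then, once.
Readings, each from a call of its own:
- r.current_t(): time.
- r.current_q(): joint angles.
- r.current_qvel(): joint speeds.
- r.current_effort(): joint torques, N m.
- r.current_tool_pos(): TCP position.
- r.current_ee_rot(): TCP orientation.
- r.current_contact_force(): force on the tool from outside, world axes, zero at the start.
- r.current_torque(): the same for the moment, N m.
- r.current_opening(): opening from 0.0 (shut) to 1.0 (fully open).
- r.current_finger_force(): force on a finger pad.
Only numpy, scipy, OpenCV 4.12 (cv2) and the standard library are available. Lean on these libraries where they do the work, as an engineer would, in place of code of your own. Each camera call takes 0.05 s, during which the arm holds its last target. There are 200 camera calls.

## Working session

There is one attempt and no reset: what is moved stays moved. The work goes in short steps, each a Python script; the robot and the scene stay as the last script left them, time stands still between calls to the robot, and variables do not carry over. Pictures are saved under pics/ and viewed, at most 10 in all, crops included, and the job is handed in when it is done.

```bash
mkdir -p pics; python3 - <<'E'
from cell import r, optics
import numpy as np, cv2, pickle
ims={}
for n in ("scene","top","wrist"):
    d=optics.get_image(n); ims[n]=d
pickle.dump(ims,open('ims0.pkl','wb'))
cv2.imwrite('pics/a.png',cv2.resize(np.hstack([ims["scene"]["pixels"]]),(800,600))[:,:,::-1])
cv2.imwrite('pics/b.png',cv2.resize(ims["top"]["pixels"],(800,600))[:,:,::-1])
print(r.finger_overhang,r.current_t(),r.current_ee_rot()); print(ims["top"]["camera_from_world"],ims["top"]["fx"])
E
```

```text
0.022 0.15 [ 9.81362701e-01  1.92164138e-01 -4.70930225e-05 -4.35753086e-04]
[[ 0.00970226 -0.9999421  -0.00465387 -0.00173357]
 [-0.99734676 -0.00934107 -0.07219552  0.53826056]
 [ 0.07214787  0.00534198 -0.99737964  1.03661225]
 [ 0.          0.          0.          1.        ]] 355.58848261677537
```

View pics/a.png

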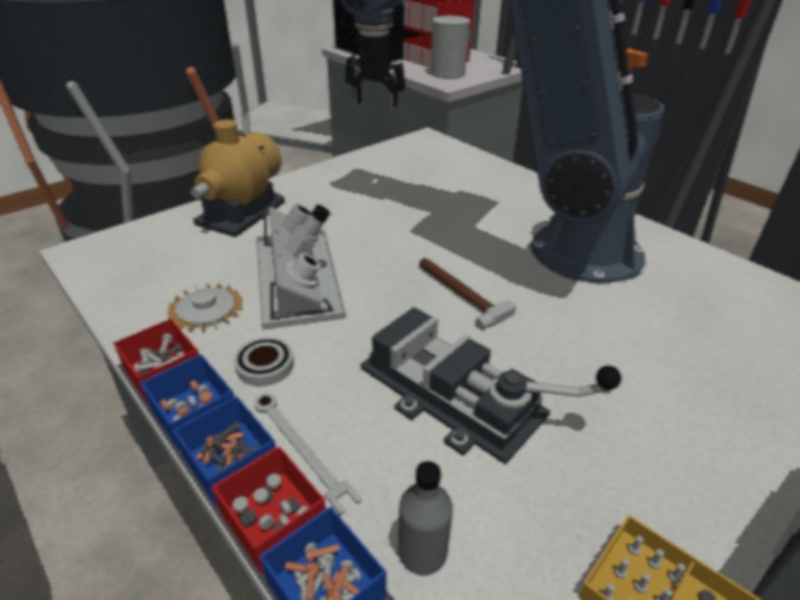

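View pics/b.png

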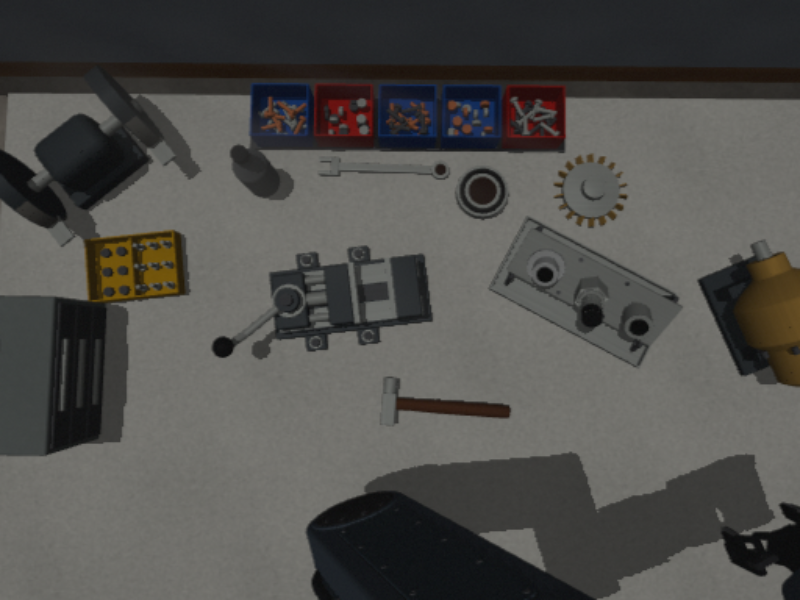

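The valve is on the middle pin, with its black cap at top px (592,314). The vise bed is at about (375,290) and the knob at (223,347). Next I'll enlarge both areas.

```bash
cat > h.py <<'E'
import numpy as np, pickle
from scipy.spatial.transform import Rotation as R
def world(d,u,v,T=None,z=None):
    """pixel->world by depth, or by plane height z. T: world_from_camera"""
    if T is None: T=np.linalg.inv(d["camera_from_world"])
    ray=np.array([(u-d["cx"])/d["fx"],(v-d["cy"])/d["fy"],1.])
    if z is None:
        s=d["depth"][int(round(v)),int(round(u))]
    else: s=(z-T[2,3])/(T[:3,:3]@ray)[2]
    return T[:3,:3]@(ray*s)+T[:3,3]
def wristT(d,p,q):
    M=np.eye(4); M[:3,:3]=R.from_quat(q).as_matrix(); M[:3,3]=p
    return M@d["mount"]
E
python3 - <<'E'
import pickle,cv2,numpy as np
from h import *
ims=pickle.load(open('ims0.pkl','rb'));d=ims["top"];p=d["pixels"][:,:,::-1]
a=cv2.resize(p[135:240,305:445],None,fx=4,fy=4,interpolation=cv2.INTER_CUBIC)[:300]
cv2.imwrite('pics/c.png',cv2.resize(p[135:240,305:445],None,fx=5.5,fy=5.5,interpolation=cv2.INTER_CUBIC))
cv2.imwrite('pics/d.png',cv2.resize(p[150:235,130:285],None,fx=5,fy=5,interpolation=cv2.INTER_CUBIC))
k=1/1.5625
for n,u,v in [("bed",375,275),("cap",592,314),("knob",223,347),("pivot",290,298),("jawfix",410,285),("plateTL",530,225),("sleeve",545,265)]:
    print(n,world(d,u*k,v*k).round(4))
E
```

```text
bed [0.5844 0.0554 0.0441]
cap [ 0.5096 -0.3088  0.1585]
knob [0.4494 0.3018 0.1443]
pivot [0.5354 0.2004 0.1037]
jawfix [ 0.5626 -0.0097  0.0802]
plateTL [ 0.6902 -0.2431  0.0023]
sleeve [ 0.5975 -0.2457  0.1052]
```

View pics/c.png

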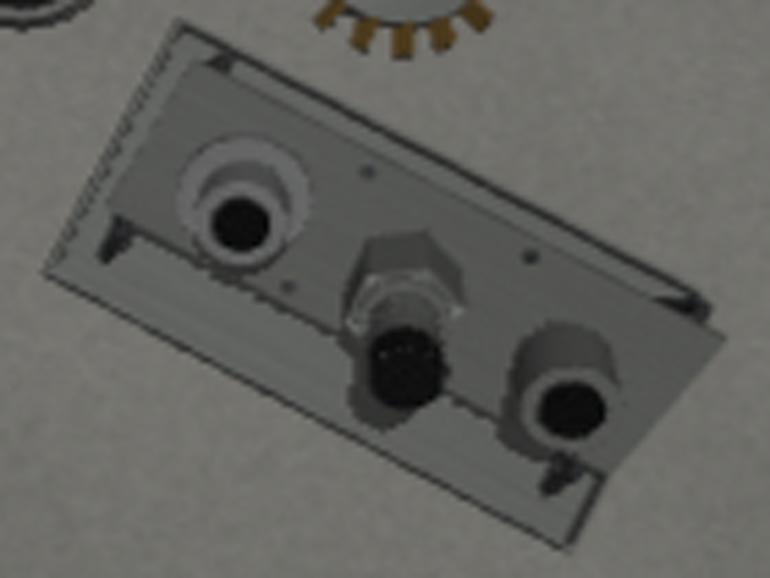

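View pics/d.png

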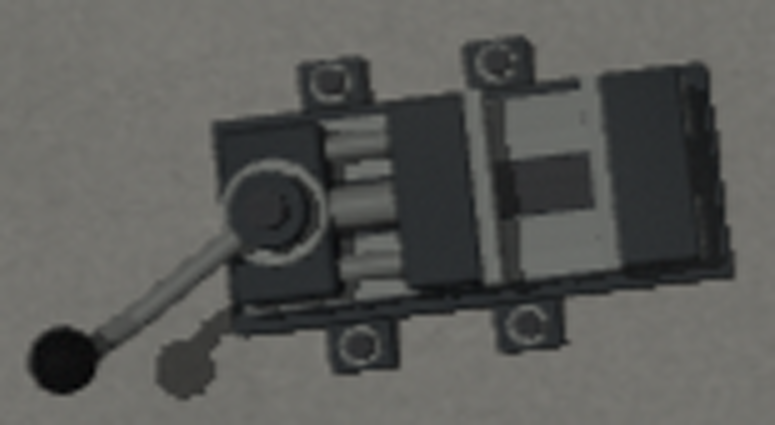

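The top view shows the hex foot with its corners near c.png (365,240), (430,232) and (465,280), and the cap at (405,368). The vise jaws' faces are near d.png x≈490 and x≈583. I'll now look closer with the wrist camera, over the vise first and then along the valve axis.

```bash
python3 - <<'E'
from cell import r, optics
import numpy as np, cv2, pickle
from h import *
d=pickle.load(open('ims0.pkl','rb'))["top"]
P=lambda u,v,z,f=5.5,o=(305,135): world(d,o[0]+(u+.5)/f-.5,o[1]+(v+.5)/f-.5,z=z)
hz=.047*np.sin(np.radians(35))
A,B,C,D=P(195,60,.066+hz),P(725,338,.066+hz),P(605,470,.066-hz),P(112,218,.066-hz)
print("plate",np.linalg.norm(B-A),np.linalg.norm(C-B),np.linalg.norm(D-A), np.linalg.norm(D-C))
y=(A-B)+(D-C); y/=np.linalg.norm(y); o=(A+B+C+D)/4
h=np.cross(y,[0,0,1]); h*= -np.sign(h@o)          # toward robot
zr=np.cos(np.radians(35))*np.array([0,0,1])+np.sin(np.radians(35))*h
print("rack o",o,"y",y,"z",zr)
cap=P(405,368,.1561); print("cap top px",cap,"pred",o+.11*zr)
o2=cap-.11*zr
Q=lambda u,v,z: P(u,v,z,5,(130,150))
piv=Q(272,208,.104); kn=Q(64,360,.126); print("piv",piv,"knob",kn,np.linalg.norm((kn-piv)[:2]))
e=Q(735,275,.01)-Q(235,330,.01); e[2]=0;e/=np.linalg.norm(e); bed=piv+.155*e; bed[2]=.04
print("ex",e,"bed",bed, "lever dir",np.degrees(np.arctan2(*(kn-piv)[1::-1])))
def rotm(z,y): y=y-(y@z)*z; y/=np.linalg.norm(y); return R.from_matrix(np.c_[np.cross(y,z),y,z]).as_quat()
out={}
def look(n,p,q):
    r.move_to(p,q); pp,qq=r.current_tool_pos(),r.current_ee_rot(); w=optics.get_image("wrist"); out[n]=(w,pp,qq)
    cv2.imwrite(f'pics/{n}.png',cv2.resize(w["pixels"],(800,600),interpolation=cv2.INTER_CUBIC)[:,:,::-1])
down=np.array([0,0,-1.])
for n,p,z,yv in [("v1",bed+[0,0,.26],down,np.array([1.,0,0])),("w1",o2+.30*zr,-zr,y)]:
    for s in (1,-1):
        q=rotm(z,s*yv); j=r.inverse_kinematics(p,q); print(n,s,None if j is None else np.round(j,2))
    best=min((rotm(z,s*yv) for s in (1,-1)),key=lambda q:(lambda j:9 if j is None else abs(j[5]))(r.inverse_kinematics(p,q)))
    look(n,p,best)
pickle.dump(out,open('w1.pkl','wb')); print(out["v1"][0]["mount"],r.current_t())
E
```

```text
plate 0.29829740342323025 0.09369610818974507 0.09722861853920198 0.2898238268201297
rack o [ 0.56215439 -0.3394713   0.066     ] y [ 4.58506445e-01  8.88691083e-01 -3.77558593e-16] z [-0.50973226  0.26298849  0.81915204]
cap top px [ 0.50827218 -0.30787382  0.1561    ] pred [ 0.50608384 -0.31054257  0.15610672]
piv [0.53406715 0.20468312 0.104     ] knob [0.45038089 0.30865141 0.126     ] 0.13346458497063293
ex [ 0.1188022  -0.99291794  0.        ] bed [0.5524815  0.05078084 0.04      ] lever dir 128.83131899061817
v1 1 [ 0.01  0.32  1.58 -0.    1.24  0.01]
v1 -1 None
w1 1 [-0.73 -0.06  2.1   0.29  0.52 -2.03]
w1 -1 [-0.73 -0.06  2.1   0.29  0.52  1.11]
[[-7.22701494e-04 -9.52218711e-01 -3.05416115e-01  7.81407358e-02]
 [ 9.99997596e-01 -5.59298333e-05 -2.19190242e-03 -9.60401494e-05]
 [ 2.07008863e-03 -3.05416965e-01  9.52216463e-01 -1.21903139e-01]
 [ 0.00000000e+00  0.00000000e+00  0.00000000e+00  1.00000000e+00]] 3.8833
```

View pics/v1.png

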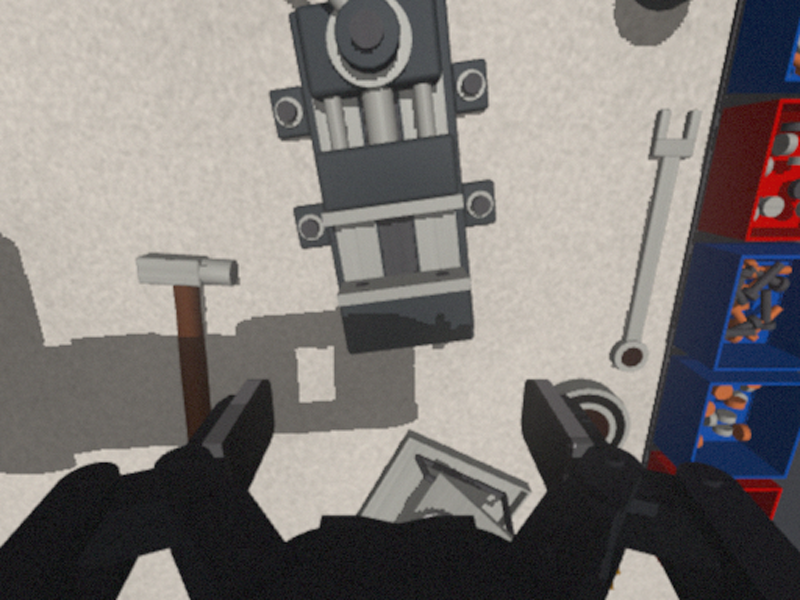

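View pics/w1.png

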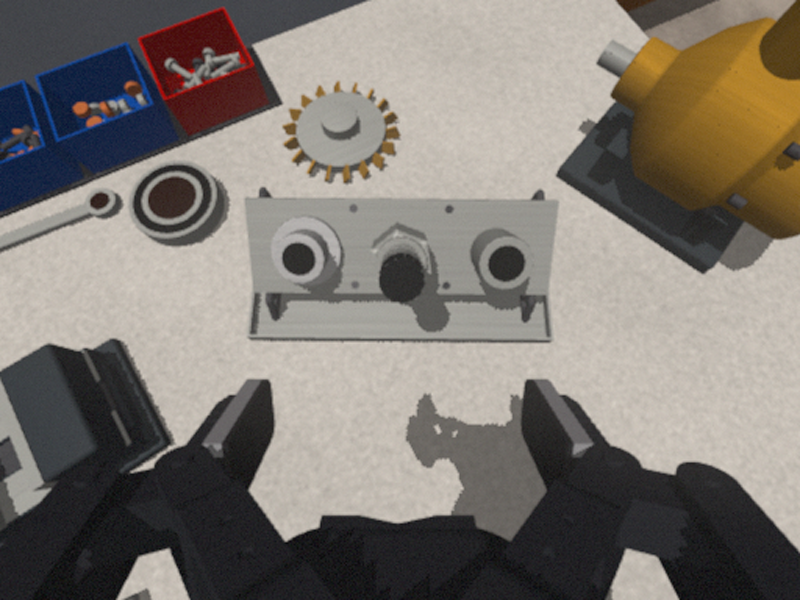

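v1 shows the vise with steel jaw strips along (335,222)-(462,203) and (340,298)-(470,280), so the gap is clear. w1 shows the valve at (402,270) with a hex corner pointing up at (400,222). I'll take one nearer valve view and fit hex and vise poses to the depth clouds.

```bash
cat > fit.py <<'E'
import numpy as np
from h import *
from scipy.optimize import least_squares
def cloud(d,T=None):
    if T is None: T=np.linalg.inv(d["camera_from_world"])
    v,u=np.nonzero(d["depth"]>0); s=d["depth"][v,u]
    p=np.c_[(u-d["cx"])/d["fx"]*s,(v-d["cy"])/d["fy"]*s,s]
    return p@T[:3,:3].T+T[:3,3]
def hexfit(P,lo=6,hi=42):
    """P in valve frame (m), returns cx,cy,theta: hex + neck"""
    rr=np.hypot(P[:,0],P[:,1]); f=P[(rr<.036)&(P[:,2]>lo/1e3)&(P[:,2]<hi/1e3)][:,:2]; n=P[(rr<.026)&(P[:,2]>.058)&(P[:,2]<.105)][:,:2]
    def res(x):
        a=x[2]+np.arange(6)*np.pi/3; q=f-x[:2]
        rh=(q@np.array([np.cos(a),np.sin(a)])).max(1)-.025
        return np.r_[rh, np.hypot(*(n-x[:2]).T)-.017]*1e3
    best=min((least_squares(res,[0,0,t],loss='soft_l1',x_scale=[1e-3,1e-3,.05]) for t in np.radians([0,15,30,45])),key=lambda s:s.cost)
    return best.x,best.cost/(len(f)+len(n)),len(f),len(n)
def visefit(P,e,bed):
    y=np.array([-e[1],e[0],0]); q=P-bed; X=np.c_[q@e,q@y,q[:,2]]
    return X
E
python3 - <<'E'
from cell import r, optics
import cv2
from fit import *
zr=np.array([-.50973226,.26298849,.81915204]); y=np.array([.4585064,.8886911,0]); x=np.cross(y,zr)
o=np.array([.5632,-.3381,.066]); M=np.c_[x,y,zr]
out=pickle.load(open('w1.pkl','rb'))
q=r.current_ee_rot(); tx=R.from_quat(q).as_matrix()[:,0]; print("tool x in rack",M.T@tx)
try:
    r.move_linear(o+.21*zr+.05*tx,vel=.15)
except r.PlanningError as ex: print(ex)
p,q=r.current_tool_pos(),r.current_ee_rot(); w=optics.get_image("wrist"); out["w2"]=(w,p,q); pickle.dump(out,open('w1.pkl','wb'))
cv2.imwrite('pics/w2.png',cv2.resize(w["pixels"],(800,600),interpolation=cv2.INTER_CUBIC)[:,:,::-1])
top=pickle.load(open('ims0.pkl','rb'))["top"]
cl={"w1":cloud(out["w1"][0],wristT(*out["w1"])),"w2":cloud(w,wristT(w,p,q)),"top":cloud(top)}
for n,c in cl.items():
    V=(c-o)@M; m=(abs(V[:,0])<.044)&(abs(V[:,1])<.14)&(abs(V[:,2])<.006)&(np.hypot(V[:,0],V[:,1])>.04)
    A=np.c_[V[m][:,:2],np.ones(m.sum())]; print(n,"plate",np.linalg.lstsq(A,V[m][:,2],rcond=None)[0],m.sum())
    s,c_,a,b=hexfit(V); print("  hex",s[:2]*1e3,np.degrees(s[2])%60,c_,a,b)
e=np.array([.1188,-.9929,0]);bed=np.array([.5525,.0508,.04])
for n,c in {"v1":cloud(out["v1"][0],wristT(*out["v1"])),"top":cl["top"]}.items():
    X=visefit(c,e,bed)
    m=(abs(X[:,0])<.1)&(abs(X[:,1])<.08)&(abs(X[:,2]-.042)<.005); J=X[m]; g=J[:,0]
    print(n,"jawtop z",np.median(J[:,2]),"bed z",np.median(X[(abs(X[:,0])<.015)&(abs(X[:,1])<.03)&(abs(X[:,2])<.01)][:,2]))
    for k,sel in (("mov",J[g<-.005]),("fix",J[g>.005])):
        rect=cv2.minAreaRect(sel[:,:2].astype(np.float32)*1000); print("  ",k,rect,np.percentile(sel[:,0],[1,99])*1e3,np.percentile(sel[:,1],[1,99])*1e3)
    for k,sgn in (("mov",-1),("fix",1)):   # face edge line per y-bin
        bins=np.arange(-.045,.046,.01); S=J[g*sgn>.005]; pts=[]
        for b in bins:
            t=S[abs(S[:,1]-b)<.005]
            if len(t): pts.append((b,(-sgn)*np.max(-sgn*t[:,0])))
        print("  edge",k,np.polyfit(*np.array(pts).T,1))
print(r.current_t())
E
```

```text
tool x in rack [ 9.99997578e-01  2.18131942e-03 -2.52509218e-04]
w1 plate [-0.00201151 -0.00522312  0.00225827] 5325
  hex [-5.11749686 -1.96333959] 39.105814601348555 0.018930529084619334 125 189
w2 plate [-0.0021859  -0.00477978  0.00232117] 6850
  hex [-4.88903093 -1.74468032] 39.160021959108605 0.03850050101415464 401 649
top plate [ 0.00093916 -0.00552567  0.00068685] 1448
  hex [-3.6350176  -0.60419103] 39.219340024855825 0.1836848752797658 113 107
v1 jawtop z 0.04335411806978246 bed z -1.5316347791193008e-05
   mov ((-64.27845764160156, 0.07276153564453125), (55.20310974121094, 109.95158386230469), 0.6373198628425598) [-91.19605497 -37.30430078] [-51.62334456  52.18899033]
   fix ((47.23332977294922, 1.6731224060058594), (55.83168029785156, 110.27729034423828), 0.7529672384262085) [19.5379402  73.82127466] [-51.69940468  55.15261915]
  edge mov [-0.01199405 -0.03679755]
  edge fix [-0.01272561  0.01958076]
top jawtop z 0.04214522396481272 bed z -0.0010252517166533179
   mov ((-64.307373046875, 1.0764122009277344), (55.13560104370117, 108.8106689453125), 0.828312873840332) [-91.06523682 -37.05509288] [-50.46556737  53.76059951]
   fix ((47.72875213623047, 3.217510223388672), (55.944026947021484, 109.90228271484375), 0.6056804060935974) [20.28311873 75.14866205] [-50.72402325  56.52072426]
  edge mov [-0.00767583 -0.0373497 ]
  edge fix [-0.01209538  0.02063262]
4.7667
```

View pics/w2.png

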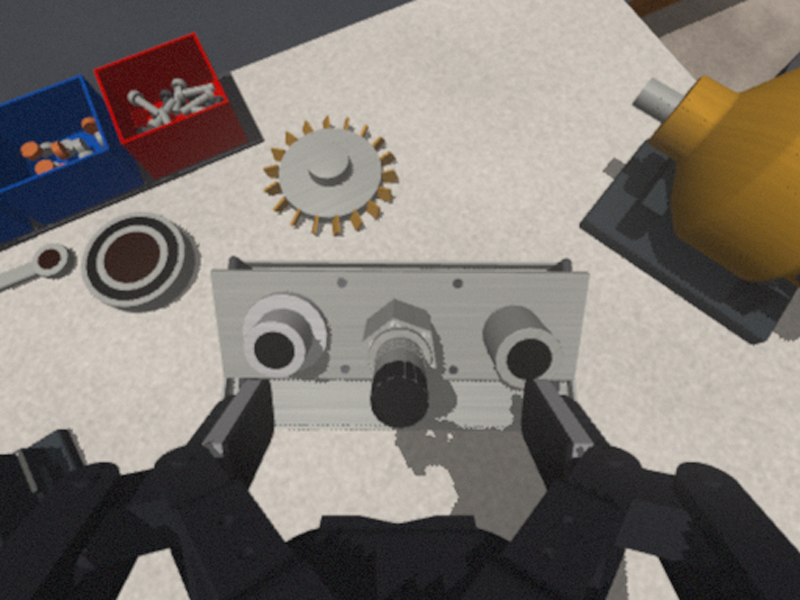

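The depth fits agree: hex angle 39.2° in the rack frame, jaw gap about 57 mm, and the plate and bed heights match the given values. Next is the pick.

```bash
cat > geo.py <<'E'
from fit import *
zr=np.array([-.50973226,.26298849,.81915204]); zr/=np.linalg.norm(zr); yr=np.array([.4585064,.8886911,0]); xr=np.cross(yr,zr)
M=np.c_[xr,yr,zr]; o=np.array([.5632,-.3381,.066])+M@np.array([-.0046,-.0015,.0017])
e=np.array([.1188,-.9929,0]);yv=np.array([.9929,.1188,0]); bed=np.array([.5525,.0508,.0395])-.0049*e+.00155*yv
ev=e+.0125*yv; ev/=np.linalg.norm(ev); yv=np.array([-ev[1],ev[0],0])
piv=bed-.155*ev; piv[2]=.09
E
python3 - <<'E'
from cell import r, optics
import cv2
from geo import *
q=R.from_matrix(np.c_[xr,-yr,-zr]).as_quat()
r.move_linear(o+.20*zr,q,vel=.2); r.move_linear(o+.088*zr,vel=.12)
print("F",r.current_contact_force().round(2) if hasattr(r.current_contact_force(),'round') else r.current_contact_force())
r.set_gripper(0.0,squeeze=80); print("open",r.current_opening(),r.current_finger_force(),"F",np.round(r.current_contact_force(),2))
r.move_linear(o+.150*zr,vel=.1); p=np.array(r.current_tool_pos()); r.move_linear(p+[0,0,.09],vel=.15)
r.sleep(.2); print("F",np.round(r.current_contact_force(),2),r.current_opening())
p,q=r.current_tool_pos(),r.current_ee_rot(); w=optics.get_image("wrist"); pickle.dump((w,p,q),open('w3.pkl','wb'))
cv2.imwrite('pics/w3.png',cv2.resize(w["pixels"],(800,600))[:,:,::-1])
C=cloud(w,w["mount"])               # tool frame; valve z = -tool z, foot at tool z=.088
V=np.c_[C[:,0],-C[:,1],.088-C[:,2]]
for lo,hi in((3,42),(8,38)):
    s,c,a,b=hexfit(V,lo,hi); print(s[:2]*1e3,np.degrees(s[2])%60,c,a,b)
print(r.current_t())
E
```

```text
F [ 0.08  0.23 -0.36]
open 0.37798436189382506 78.40854406356812 F [-3.76  1.96  5.87]
F [ 0.04  0.77 -4.91] 0.3769201485344949
[ 0.17277754 -0.38237514] 39.250824003535406 1.114338877538687 990 3648
[ 0.20058047 -0.38016091] 39.29643592227792 1.1734287528636869 745 3648
8.5667
```

View pics/w3.png

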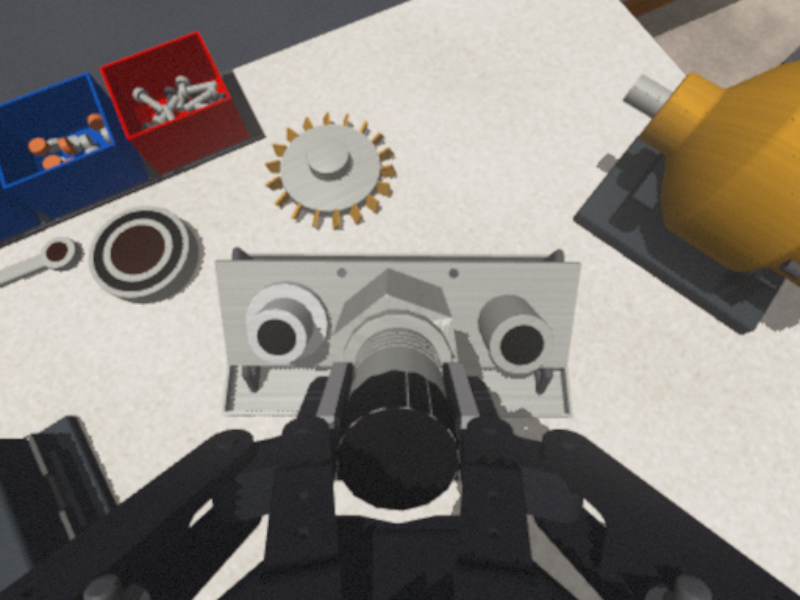

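The valve is held in the gripper (w3: foot hex at (395,305), clear of the pins), and the hex is still at 39.25° about the tool axis. Now I'll place it.

```bash
python3 - <<'E'
from cell import r, optics
import cv2
from geo import *
a0=39.25; ang=np.degrees(np.arctan2(ev[1],ev[0])); tgt=bed-.0035*ev
best=None
for k in range(6):
    q=(R.from_euler('z',ang-a0+60*k,degrees=True)*R.from_matrix(np.diag([1.,-1,-1]))).as_quat()
    j=r.inverse_kinematics(tgt+[0,0,.19],q)
    if j is not None and r.inverse_kinematics(tgt+[0,0,.088],q) is not None:
        c=abs(j[5]-r.current_q()[5]); print(k,np.round(j,2))
        if best is None or c<best[0]: best=(c,q)
q=best[1]
r.move_to(tgt+[0,0,.19],q); r.move_linear(tgt+[0,0,.096],vel=.08); r.sleep(.2)
f0=r.current_contact_force()[2]; print("f0",np.round(r.current_contact_force(),2)); z=.096
while z>.078:
    z-=.001; r.move_linear(tgt+[0,0,z],vel=.03); f=r.current_contact_force()[2]
    if f-f0>3: break
print("z",z,np.round(r.current_contact_force(),2),r.current_t())
t=optics.get_image("top"); pickle.dump(t,open('t2.pkl','wb'))
E
```

```text
0 [ 0.02  0.39  1.66 -0.    1.09 -2.56]
1 [ 0.02  0.39  1.66 -0.    1.09  2.67]
2 [ 0.02  0.39  1.66 -0.    1.09  1.62]
3 [ 0.02  0.39  1.66 -0.    1.09  0.58]
4 [ 0.02  0.39  1.66 -0.    1.09 -0.47]
5 [ 0.02  0.39  1.66 -0.    1.09 -1.52]
f0 [ 0.04 -0.54 -5.85]
z 0.089 [-1.23  0.97  5.52] 13.2167
```

Contact came at 89 mm against the 88 mm expected, so it is on the bed. I'll release it, rise and check from above.

```bash
python3 - <<'E'
from cell import r, optics
import cv2
from geo import *
r.set_gripper(0.75); p=np.array(r.current_tool_pos()); print(r.current_opening(),np.round(r.current_contact_force(),2))
r.move_linear(p+[0,0,.15],vel=.15)
p,q=r.current_tool_pos(),r.current_ee_rot(); w=optics.get_image("wrist"); t=optics.get_image("top"); pickle.dump((w,p,q,t),open('w4.pkl','wb'))
cv2.imwrite('pics/w4.png',cv2.resize(w["pixels"],(800,600))[:,:,::-1])
N=np.c_[ev,yv,[0,0,1]]
for n,c in (("w",cloud(w,wristT(w,p,q))),("t",cloud(t))):
    V=(c-bed)@N; V2=V[(abs(V[:,0]+.0035)<.035)]; V2=V2-[-.0035,0,0]
    rr=np.hypot(V2[:,0],V2[:,1]); nk=V2[(rr<.026)&(V2[:,2]>.058)&(V2[:,2]<.107)]
    s,cst,a,b=hexfit(V2,43.2,49) # rim at top of foot only (above jaws)
    print(n,"neck mean by circle",s,cst,a,b,"top z",np.percentile(V2[rr<.015][:,2],[50,95]))
    # knob
    K=c[(abs(c[:,2]-.135)<.012)&(c[:,1]>.22)&(c[:,1]<.36)&(c[:,0]>.38)&(c[:,0]<.55)]
    if len(K)>20:
        s=least_squares(lambda x:np.linalg.norm(K-x,axis=1)-.018,[*K.mean(0)[:2],.126],loss='soft_l1',f_scale=.001).x
        d=s-piv; print("knob",s,len(K),"r",np.hypot(*d[:2]),"ang",np.degrees(np.arctan2(d[1],d[0])))
print("piv",piv,r.current_t())
E
```

```text
0.7473185506416637 [ 0.27 -0.26  0.62]
w neck mean by circle [ 5.91943176e-05 -8.79736356e-04  4.23980033e-02] 2.148333973478711 608 294 top z [0.29973269 0.3077756 ]
knob [0.44783    0.3094207  0.12778422] 938 r 0.1313647718345084 ang 130.48609611983377
t neck mean by circle [-5.42058429e-04  2.51731578e-03  9.52727754e-01] 1.136816501980411 34 15 top z [0.52407517 0.52578353]
knob [0.45038717 0.30954787 0.12605298] 150 r 0.12981704692959536 ang 129.5912251006333
piv [0.53312035 0.20950945 0.09      ] 14.925
```

View pics/w4.png

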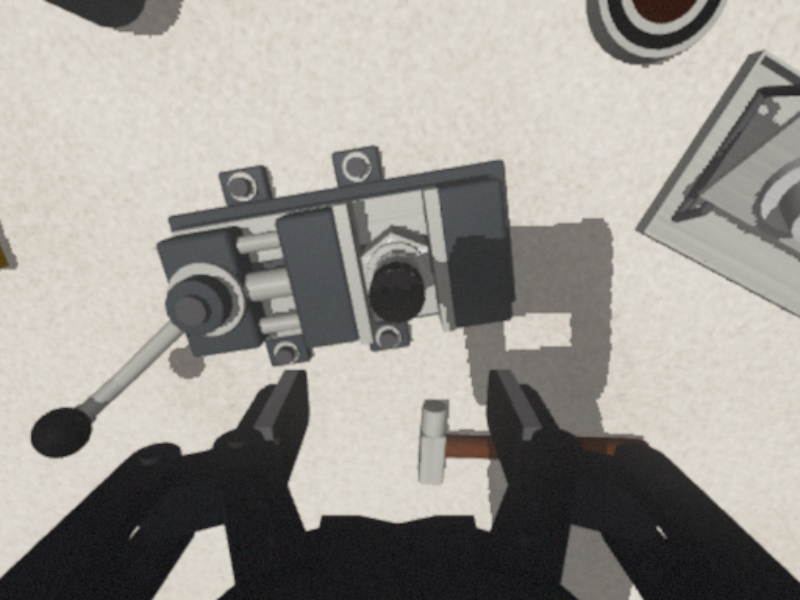

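w4 shows the valve standing upright between the jaws (cap at (397,290), foot corner up at (395,230)) with its flats parallel to the steel strips. The knob fit gives r≈0.130 m and 130°, both plausible. I'll pinch the knob and swing it.

```bash
cat > swing.py <<'E'
from cell import r, optics
from geo import *
kn=np.array([.4493,.3095]); d=kn-piv[:2]; rad=np.hypot(*d); t0=np.arctan2(d[1],d[0])
def pose(t,z=.129,s=1):
    u=np.array([np.cos(t),np.sin(t),0]); y=s*np.array([-np.sin(t),np.cos(t),0]); zt=np.array([0,0,-1.])
    return np.array([piv[0],piv[1],z])+rad*u, R.from_matrix(np.c_[np.cross(y,zt),y,zt]).as_quat()
E
python3 - <<'E'
from swing import *
c=[]
for s in (1,-1):
    a=[r.inverse_kinematics(*pose(t0+x,z,s)) for x in (0,.8) for z in (.129,.2)]
    if all(j is not None for j in a): c.append((max(abs(j[5]) for j in a),s))
s=min(c)[1]; print(c,s)
r.set_gripper(1.0)
r.move_to(*pose(t0,.23,s)); r.move_linear(pose(t0,.129,s)[0],vel=.12); print("F",np.round(r.current_contact_force(),2))
r.set_gripper(0.0,squeeze=50); r.sleep(.1); print("open",r.current_opening(),np.round(r.current_contact_force(),2))
x=0;log=[]
while x<.86:
    x+=.05 if x<.6 else .006
    p,q=pose(t0+x,.129,s); r.move_linear(p,q,vel=.08 if x<.6 else .03)
    t=t0+x; f=np.array(r.current_contact_force()); ft=-(f@[-np.sin(t),np.cos(t),0]); fr=f@[np.cos(t),np.sin(t),0]
    log.append((round(x,3),round(ft,1),round(fr,1),round(f[2],1)))
    if ft>9.5: break
r.sleep(.3); f=np.array(r.current_contact_force()); print("hold",-(f@[-np.sin(t),np.cos(t),0]))
print(log[:12:3],log[12:],r.current_t())
E
```

```text
[(np.float64(1.1013323590440485), -1)] -1
F [0.95 0.02 0.15]
open 0.3912275657108359 [-1.55 -0.69  5.56]
hold 8.078810235231831
[(0.05, np.float64(-0.9), np.float64(1.1), np.float64(5.7)), (0.2, np.float64(-1.5), np.float64(1.5), np.float64(5.9)), (0.35, np.float64(-1.3), np.float64(2.1), np.float64(7.6)), (0.5, np.float64(-0.7), np.float64(1.7), np.float64(7.8))] [(0.606, np.float64(0.1), np.float64(0.6), np.float64(7.4)), (0.612, np.float64(1.3), np.float64(0.7), np.float64(6.4)), (0.618, np.float64(-0.1), np.float64(1.3), np.float64(7.0)), (0.624, np.float64(1.5), np.float64(0.7), np.float64(5.9)), (0.63, np.float64(1.2), np.float64(0.9), np.float64(5.7)), (0.636, np.float64(-0.3), np.float64(1.3), np.float64(5.7)), (0.642, np.float64(0.4), np.float64(1.5), np.float64(6.4)), (0.648, np.float64(0.1), np.float64(0.8), np.float64(6.5)), (0.654, np.float64(1.1), np.float64(2.0), np.float64(6.9)), (0.66, np.float64(1.0), np.float64(1.5), np.float64(6.2)), (0.666, np.float64(0.4), np.float64(1.5), np.float64(6.5)), (0.672, np.float64(2.3), np.float64(1.6), np.float64(6.3)), (0.678, np.f
[... 369 characters left out ...]
), np.float64(0.6), np.float64(6.7)), (0.72, np.float64(0.6), np.float64(1.3), np.float64(6.6)), (0.726, np.float64(1.7), np.float64(-0.2), np.float64(7.0)), (0.732, np.float64(1.8), np.float64(0.9), np.float64(7.1)), (0.738, np.float64(1.8), np.float64(0.9), np.float64(6.3)), (0.744, np.float64(1.3), np.float64(1.8), np.float64(7.4)), (0.75, np.float64(2.2), np.float64(1.3), np.float64(6.7)), (0.756, np.float64(3.0), np.float64(0.8), np.float64(6.7)), (0.762, np.float64(5.3), np.float64(1.8), np.float64(4.6)), (0.768, np.float64(6.2), np.float64(1.6), np.float64(5.3)), (0.774, np.float64(8.1), np.float64(1.4), np.float64(4.6)), (0.78, np.float64(9.5), np.float64(2.2), np.float64(3.1))] 29.4
```

The lever came up hard at about 0.77 rad, as expected. I'll push slightly firmer, release and check.

```bash
python3 - <<'E'
from swing import *
import cv2
for x in (.786,.791):
    t=t0+x; p,q=pose(t,.129,-1); r.move_linear(p,q,vel=.03); r.sleep(.2)
    f=np.array(r.current_contact_force()); ft=-(f@[-np.sin(t),np.cos(t),0]); print(x,ft)
    if ft>11.5: break
r.set_gripper(0.9); r.move_linear(pose(t,.26,-1)[0],vel=.15); r.sleep(.2)
print("F",np.round(r.current_contact_force(),2))
d=optics.get_image("top"); c=cloud(d)
im=cv2.resize(d["pixels"][150:235,130:285],None,fx=5,fy=5,interpolation=cv2.INTER_CUBIC); cv2.imwrite('pics/e.png',im[:,:,::-1])
X=(c-bed)@np.c_[ev,yv,[0,0,1]]
J=X[(abs(X[:,1])<.05)&(abs(X[:,2]-.042)<.005)]; print("mov face",J[J[:,0]<-.028][:,0].max(),"fix",J[J[:,0]>.015][:,0].min())
n=X[(np.hypot(X[:,0],X[:,1])<.03)&(X[:,2]>.1)&(X[:,2]<.12)]; print("cap top centre",n.mean(0),len(n))
print(r.current_t())
E
```

```text
0.786 10.717811878213915
0.791 11.017577223353713
F [-0.99 -0.1   0.29]
mov face -0.02809844745789168 fix 0.015043119047008488
cap top centre [-0.00037046  0.0012029   0.11081789] 139
32.0667
```

View pics/e.png

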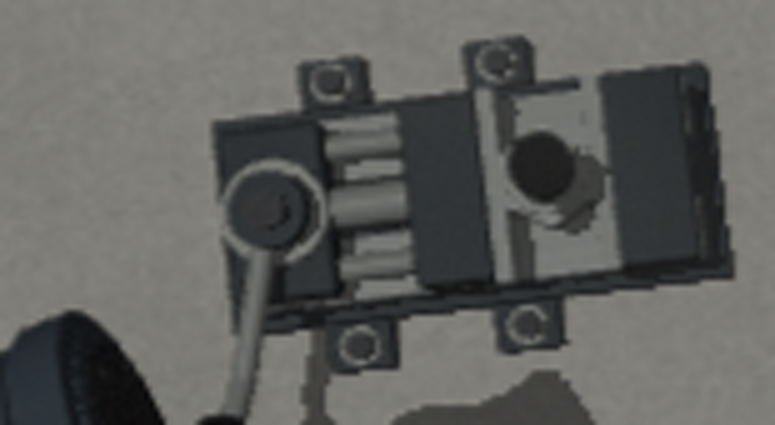

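The lever has swung round and stayed. The body stands upright with its cap at (542,165), its centre within 1.5 mm of the clamped point and its top at 111 mm. The gripper is clear, so I'm handing in.

```bash
python3 -c "
from cell import r
print(r.hand_in())"
```

```text
the job is handed in; nothing more can be done
None
```

The valve body stands upright and square in the vise, clamped by its flats with the lever pushed to about 11 N and released, and the job was handed in at about 32 s; the handing-in call returned no verdict.

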